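# Lay a standing carton on the measuring scale and slide it to the length stop

## Task

The carton of chair casters is standing on end on the parcel measuring scale. Tip it over onto its side, towards the length stop, so that its shipping label faces up and it lies flat on the plate; then slide it along until its end sits snug and square against the stop, so that its length can be read. Leave the caster, the tape roll and the gas lift beside the scale where they are.

Things in the scene. Friction and masses are not known exactly. Their poses are not given: they have to be found in the camera images.
- scale: Fixed parcel scale: black base under an aluminium plate 460 mm long (its x, -230 to +230) and 280 mm wide (its y), flat top 45 mm above the bench. Origin on the bench under the plate's middle, z up. Its x axis points to the robot's right (world -y) within 0.25 rad, towards the length stop. A flat yellow rule lies along the +y edge, the one far from the robot.
- stop_face (a point): Middle of the length stop's face, at the height of the plate's top; axes as the scale's, so +x points into the stop. The stop is a dark upright steel plate at the plate's +x end (x = 230 mm), 12 mm thick, 260 mm wide, top 60 mm above the plate. Behind it stands a grey display head, 90 x 45 mm, its top 148 mm above the bench, 20 to 110 mm beyond the face.
- carton: Closed brown carton, loose, too wide to grasp: 95 mm (its x) x 130 mm (its y) x 190 mm tall (its z), 0.4 to 0.85 kg, balance point at its centre. Origin at the centre of its underside. It starts upright on the plate, 75 to 125 mm from the end away from the stop. Pushed low it slides; pushed in its upper quarter it tips about its far lower edge and falls by itself past 0.46 rad.
- carton_top (a point): Centre of the carton's top end (190 mm from the underside along its z); once it lies down this end faces the stop.
- label (a point): Centre of the white shipping label with barcode, on the carton's +x face, 95 mm from its underside. At the start it faces away from the stop within 0.25 rad (carton's x opposite to the scale's x); with the label up the carton's x points up and it lies 95 mm high on the plate.
- caster: Twin-wheel black chair caster, 60 mm wheels, on the bench to the right of the scale; leave alone.
- tape_roll: Roll of brown packing tape lying flat to the right of the scale, 110 mm across, 48 mm high; leave alone.
- gas_lift: Chair gas lift lying on the bench to the left of the scale, 220 mm long, 50 mm thick; leave alone.
Mind the look-alikes: they are no part of the job. Leave any red look-alike of the carton alone.

How it is judged:
On the way, in this order (a step that is already met when the one before it is completed fails the run):
1. the carton lies on its side on the plate, label up (angle between carton's own x axis and vertical below 0.12 rad and linear speed of carton below 0.05 m/s and z of label in the frame of scale above 0.125 m), for 0.2 s.
2. its end is snug and square against the length stop (x of carton_top in the frame of stop_face above -0.01 m and angle between the z axis of carton and the x axis of scale, either way round below 0.1 rad), for 0.2 s.
At the end, for the whole second after the job is handed in: The carton lies at rest on the scale's plate, label up (within 0.10 rad of level), its top end within 10 mm of the length stop and square to it within 0.10 rad, not hanging over the plate's sides (its middle within 80 mm of the plate's centre line) (all of step 2 and angle between carton's own x axis and vertical below 0.1 rad and x of carton_top in the frame of stop_face below 0.01 m and y of label in the frame of scale between -0.08 and 0.08 m and linear speed of carton below 0.02 m/s and angular speed of carton below 0.1 rad/s); the robot touches nothing.
It fails at once if the caster, the tape roll or the gas lift is knocked out of place (moved more than 40 mm) (distance of any of caster, tape_roll, gas_lift from where it was at the start of the episode above 0.04 m).
It also fails if it takes over 48 s, if anything falls off the work surface, if the arm or the gripper's body presses on something with over 40 N, if the wrist force passes 120 N, or if a joint passes its speed limit or range.

## Robot

A 6-joint arm with a two-finger parallel gripper is mounted at the origin on the work surface. World frame = base frame: x ahead of the robot, y to its left, z up, the work surface at z = 0. Lengths are in m, angles in rad, forces in N, time in s.
With the tool pointing down it reaches from about 0.35 to 0.775 m from the base axis. Payload 7.3 kg.
Tool frame: the origin (TCP) lies on the centre line of the jaws, within the pads' length; the fingertips stand 25 mm ahead of it and the grasp point (between the pads) lies 6 mm ahead of it; z points along the fingers, y is the direction in which the jaws open and shut (so a half turn about z gives the same grasp; the last joint's range is limited). The gripper opens to 92 mm and grips with 3 to 60 N. Pads are 19 mm wide; open, the fingers measure 130 mm over their backs; the gripper's body (75 mm by 190 mm) begins 47 mm behind the grasp point.
Start: joints at [1.077, 0.342, 1.524, -0, 1.275, -0.146], TCP at [0.179, 0.494, 0.252] pointing down, gripper open.
Joint ranges: [-2.53, 2.53], [-0.77, 2.02], [0.04, 2.7], [-1, 4.14], [0.28, 2.66], [-3.11, 3.11]. Speed limits (rad/s): [2.57, 2.57, 3.14, 3.14, 3.14, 3.14].

## Interface

Orientations are given as [roll, pitch, yaw] about the fixed x, y, z axes, in that order (R = Rz(yaw) Ry(pitch) Rx(roll)).
In Python, from cell import telemetry, read_camera, workorder gives the robot as it stands.
- The arm moves only by the shell command python3 -m creep 'ROWS' [FORCE]. ROWS is JSON, one flat list of numbers, 5 for each row, row after row: the opening, from 0 (shut) to 1 (fully open), then the shift along the world's x, y, z in m, then the turn about the world's z in rad. A call has 1 to 12 rows; each row shifts and turns the pose as measured when the row begins; what a row does not reach is not made up. A row lasts 1/8 s, in which the tool goes at most 62.5 mm and 10.7 degrees, less where a joint would pass 70% of its speed; a pose out of reach is approached as far as the arm can. A call is refused whole if a number of a shift passes 0.0625 or a number of a turn 0.188, either way. A call with a gripper value outside its range is refused whole. The fingers move at their own pace and stop on an object; FORCE is the grip in N (left out, the last holds). Time passes only in rows, so rows that do not move let the fingers close. It gives the time, the measured TCP pose, the force and the opening at its end, in the units of the state.
- telemetry.observe(): the state, without advancing time (a new reading comes with each control period).
- read_camera(name): name is "scene" or "side" or "wrist"; returns a dict with "image" (384x512x3 uint8, red, green, blue), "fovy" (degrees; the focal length in pixels is half the picture's height over the tangent of half this angle, whatever the lens; pixels are square), "cx", "cy" (the principal point, pixels), "R" (3x3) and "t" (3): a world point X has camera coordinates R X + t. Camera axes: x right, y down, z forward; pixel columns grow to the right and rows downward; lengths in m; the calibration is good to about 2 mm. A picture is of the moment at which its call begins. There is no depth.
- workorder.hand_in(): hands the job in, once; it reports no verdict.
The state is a dict: "time": time; "qpos": joint angles; "qvel": joint speeds; "joint_efforts": joint torques, N m; "tool_pos": TCP position; "tool_rot": TCP orientation; "contact_force": force on the tool from outside, world axes, zero at the start; "torque": the same for the moment, N m; "opening": finger opening in m.
Only numpy, scipy, OpenCV 4.12 (cv2) and the standard library are available. Lean on these libraries where they do the work, as an engineer would, in place of code of your own. Each camera call takes 0.05 s, during which the arm holds its last target.

## Working session

There is one attempt and no reset: what is moved stays moved. The work goes in short steps, Python scripts to look and compute and a shell command to move; the robot and the scene stay as the last step left them, time stands still between calls to the robot, and variables do not carry over. Pictures are saved under pics/ and viewed, and the job is handed in when it is done.

```bash
ls; mkdir -p pics
cat > h.py <<'E'
import numpy as np,cv2
from cell import telemetry, read_camera, workorder
def K(c):
    h,w=c["image"].shape[:2]; f=h/2/np.tan(np.radians(c["fovy"])/2); return f
def ray(c,u,v,z):
    f=K(c);R=np.array(c["R"]);t=np.array(c["t"])
    d=R.T@np.array([(u-c["cx"])/f,(v-c["cy"])/f,1]);o=-R.T@t
    return o+d*(z-o[2])/d[2]
def proj(c,X):
    p=np.array(c["R"])@np.array(X)+np.array(c["t"]);f=K(c);return p[0]/p[2]*f+c["cx"],p[1]/p[2]*f+c["cy"]
def grab(n,fn):
    c=read_camera(n);cv2.imwrite("pics/"+fn,cv2.cvtColor(c["image"],cv2.COLOR_RGB2BGR))
    import pickle;pickle.dump(c,open(fn+".pkl","wb"));return c
E
python3 - <<'E'
from h import *
for n in ["scene","side","wrist"]:
    c=grab(n,n+"0.png");print(n,-np.array(c["R"]).T@np.array(c["t"]),c["fovy"],c["cx"],c["cy"],np.array(c["R"])[2])
print(telemetry.observe())
E
```

```text
pics
scene [ 1.44239328 -0.0257525   1.11297935] 51.32971413842448 252.39710344373418 193.71359090000647 [-0.71394683 -0.0062304  -0.7001722 ]
side [ 0.02390178 -0.06087677  1.48069566] 48.083316432938446 248.50199040023702 188.90288478494 [ 0.32178425  0.02780174 -0.94640476]
wrist [0.10172703 0.52172037 0.38418148] 59.285315204352 259.61947491832984 190.09100417863073 [ 0.28413552 -0.10369564 -0.95316012]
{'time': 0.15, 'qpos': array([ 1.07698554e+00,  3.42566354e-01,  1.52477959e+00, -2.27921018e-05,
        1.27537313e+00, -1.46018643e-01]), 'qvel': array([ 9.94999346e-05, -2.52930956e-03, -3.64056714e-03, -7.54859205e-04,
       -2.82985577e-04, -1.72529944e-04]), 'joint_efforts': array([ 1.09065630e-03, -4.31469119e+01, -2.44355035e+01,  7.16107129e-02,
        5.37945027e-02, -9.40932273e-05]), 'tool_pos': array([0.17880095, 0.49333592, 0.25120896]), 'tool_rot': array([-3.14047505e+00, -1.42329638e-04,  2.79380708e+00]), 'contact_force': array([-0.01179414,  0.75906417,  0.58689884]), 'torque': array([-0.02041179,  0.01339364, -0.01499479]), 'opening': 0.09167778849518798}
```

View pics/scene0.png

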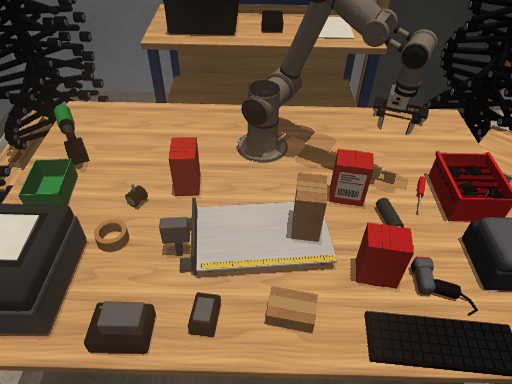

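View pics/side0.png

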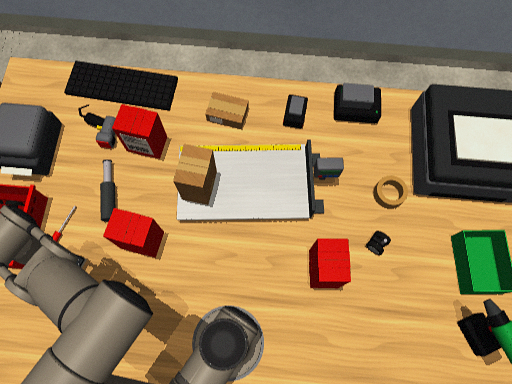

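View pics/wrist0.png

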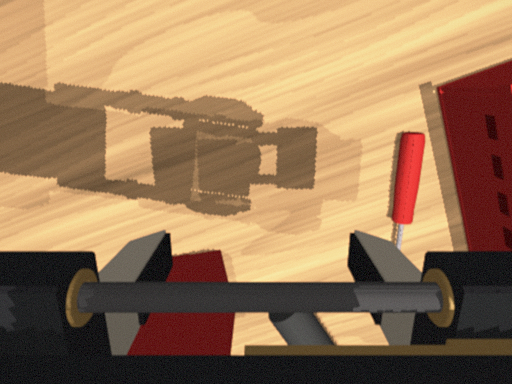

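The scene view shows several boxes that could be taken for the carton:
- the brown upright carton on the plate, scene (309,208) / side (195,173)
- red look-alikes at scene (185,167), (350,178) and (384,255)
- a flat brown box on the bench at (291,309)

I choose the brown one standing on the plate. The stop is at its left end in the scene view (195,235). Next I'll check it in a close crop.

Run:
```python
import cv2
a=cv2.imread("pics/scene0.png")[155:285,160:350];b=cv2.imread("pics/side0.png")[130:235,165:355]
cv2.imwrite("pics/c0.png",cv2.resize(a,None,fx=4,fy=4,interpolation=cv2.INTER_CUBIC));cv2.imwrite("pics/c1.png",cv2.resize(b,None,fx=4,fy=4,interpolation=cv2.INTER_CUBIC))
```

```text
(no output)
```

View pics/c0.png

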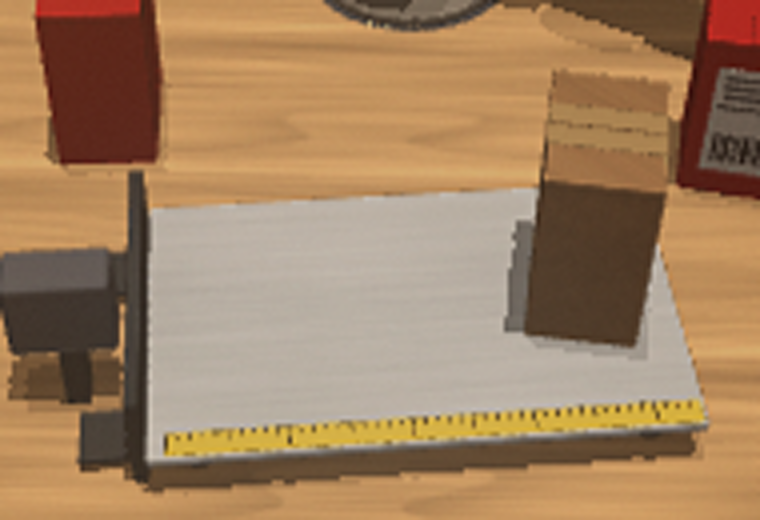

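View pics/c1.png

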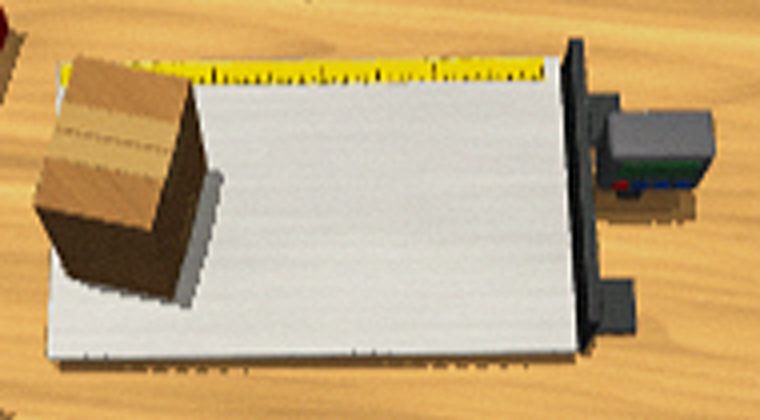

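The crops show the brown carton upright with no label on the sides I can see, so the label faces away from the stop. The plate corners and the carton's top corners are readable, so I'll cast rays through them.

```bash
cat >> h.py <<'E'
import pickle
def load(fn): return pickle.load(open(fn+".pkl","rb"))
def scaleframe(O,yaw): return O,yaw
E
python3 - <<'E'
from h import *
s=load("scene0.png");d=load("side0.png")
S=lambda u,v,z:ray(s,160+u/4-.4,155+v/4-.4,z).round(4)
D=lambda u,v,z:ray(d,165+u/4-.4,130+v/4-.4,z).round(4)
print("plate side: near-left,near-right, far-left, far-right");
for p in [(49,355),(577,353),(60,60),(560,58)]: print(D(*p,.045))
print("plate scene")
for p in [(706,426),(148,464),(148,210),(535,187)]: print(S(*p,.045))
print("top side");
for p in [(78,55),(194,84),(154,230),(36,206)]: print(D(*p,.235))
print("top scene");
for p in [(556,70),(669,84),(666,192),(541,182)]: print(S(*p,.235))
print("stop top scene, side z=.105")
print(S(138,172,.105),D(575,40,.105),D(592,340,.105))
print("bottom corner side",D(178,300,.045),D(70,276,.045)," scene",S(525,331,.045),S(636,346,.045))
E
```

```text
plate side: near-left,near-right, far-left, far-right
[0.3824 0.217  0.045 ]
[ 0.4265 -0.2355  0.045 ]
[0.6588 0.2476 0.045 ]
[ 0.7035 -0.2069  0.045 ]
plate scene
[0.658  0.2452 0.045 ]
[ 0.7093 -0.2051  0.045 ]
[ 0.4312 -0.239   0.045 ]
[0.3888 0.1192 0.045 ]
top side
[0.5804 0.1932 0.235 ]
[0.5641 0.0987 0.235 ]
[0.4403 0.1147 0.235 ]
[0.4512 0.2075 0.235 ]
top scene
[0.4389 0.1179 0.235 ]
[0.4529 0.2103 0.235 ]
[0.578  0.1942 0.235 ]
[0.5706 0.0984 0.235 ]
stop top scene, side z=.105
[ 0.4418 -0.2416  0.105 ] [ 0.6936 -0.213   0.105 ] [ 0.4219 -0.2401  0.105 ]
bottom corner side [0.4418 0.1125 0.045 ] [0.4547 0.2092 0.045 ]  scene [0.563  0.1017 0.045 ] [0.5763 0.1959 0.045 ]
```

Run:
```python
from h import *
from scipy import ndimage
for n,f in [("scene","scene0.png"),("side","side0.png")]:
    c=load(f);h=cv2.cvtColor(c["image"],cv2.COLOR_RGB2HSV)
    m=(((h[...,0]<6)|(h[...,0]>174))&(h[...,1]>170)&(h[...,2]>165)).astype(np.uint8)
    k,l,st,ce=cv2.connectedComponentsWithStats(m)
    for i in range(1,k):
        if st[i,4]>150: print(n,st[i],"z.15",ray(c,*ce[i],.15)[:2].round(3),"z.19",ray(c,*ce[i],.19)[:2].round(3))
O=np.array([.5428,.0055])
print("start->", telemetry.observe()["tool_rot"])
```

```text
scene [169 137  27  22 480] z.15 [ 0.216 -0.312] z.19 [ 0.267 -0.3  ]
scene [337 149  18  17 263] z.15 [0.249 0.317] z.19 [0.299 0.303]
scene [356 151  18  18 269] z.15 [0.26  0.385] z.19 [0.309 0.368]
scene [437 151  55  48 162] z.15 [0.345 0.697] z.19 [0.39  0.667]
scene [368 223  23  26 477] z.15 [0.632 0.364] z.19 [0.666 0.348]
scene [390 225  24  28 495] z.15 [0.643 0.432] z.19 [0.676 0.413]
side [112 104  45  33 923] z.15 [0.69  0.394] z.19 [0.67 0.38]
side [ 103  208   49   39 1213] z.15 [0.313 0.348] z.19 [0.305 0.336]
side [ 318  239   33   43 1323] z.15 [ 0.27  -0.305] z.19 [ 0.263 -0.298]
start-> [-3.14047505e+00 -1.42329638e-04  2.79380708e+00]
```

```bash
python3 -m creep '[0.6,0,0,0.03,-0.17, 0.6,0.02,-0.01,0.02,-0.17, 0.6,0.03,-0.02,0,-0.17, 0.6,0.03,-0.02,0,-0.17, 0.6,0.035,-0.02,0,-0.17, 0.6,0.035,-0.02,0,-0.17, 0.6,0.035,-0.02,0,-0.17, 0.6,0.035,-0.02,0,-0.17, 0.6,0.035,-0.025,0,0, 0.6,0.035,-0.03,0,0, 0.6,0.035,-0.03,0,0, 0.6,0,0,0,0]' 20
```

```text
time: 1.65
tool_pos: [0.5116, 0.2694, 0.2985]
tool_rot: [-3.133, 0.001, 1.39]
contact_force: [-0.2, -0.3, 0.3]
opening: 0.055
```

```bash
python3 -m creep '[0.6,0.007,0,-0.03,0.02, 0.6,0.006,0,-0.03,0.02, 0.6,0,-0.012,-0.008,0, 0.6,0,-0.012,0,0, 0.6,0,0,0,0]'
python3 - <<'E'
from h import *
grab("side","side1.png");grab("scene","scene1.png")
a=cv2.imread("pics/scene1.png")[120:285,160:400];b=cv2.imread("pics/side1.png")[130:255,125:355]
a=cv2.resize(a,None,fx=2.5,fy=2.5);b=cv2.resize(b,None,fx=2.5,fy=2.5)
cv2.imwrite("pics/c2.png",a);cv2.imwrite("pics/c3.png",b)
E
```

```text
time: 2.28
tool_pos: [0.5227, 0.2457, 0.2305]
tool_rot: [-3.133, -0.0, 1.432]
contact_force: [-0.8, 0.1, -0.5]
opening: 0.0549
```

View pics/c2.png

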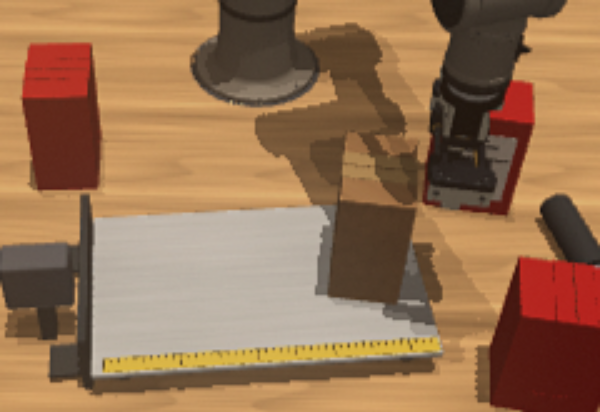

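View pics/c3.png

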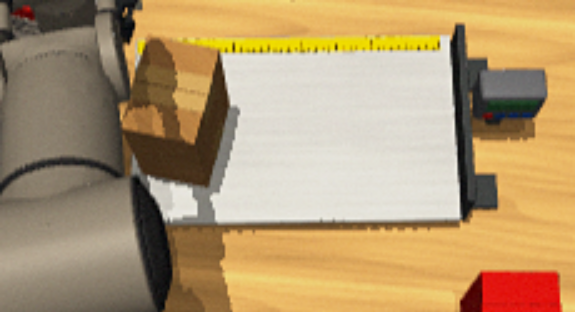

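The pictures show the gripper standing behind the upright carton (scene crop (465,165), carton (375,220)) with a clear gap. The path to the carton is free, so I'll start pushing at the top.

```bash
python3 -m creep '[0.6,-0.002,-0.015,0,0, 0.6,-0.002,-0.015,0,0, 0.6,-0.002,-0.015,0,0, 0.6,-0.002,-0.015,0,0, 0.6,-0.002,-0.015,0,0, 0.6,0,0,0,0]'
python3 - <<'E'
from h import *
grab("side","side2.png");grab("scene","scene2.png")
a=cv2.imread("pics/scene2.png")[120:285,160:400];b=cv2.imread("pics/side2.png")[130:255,125:355]
a=cv2.resize(a,None,fx=2.5,fy=2.5);b=cv2.resize(b,None,fx=2.5,fy=2.5)[:,:]
cv2.imwrite("pics/c4.png",a);cv2.imwrite("pics/c5.png",b)
E
```

```text
time: 3.12
tool_pos: [0.5129, 0.1666, 0.2332]
tool_rot: [-3.139, -0.003, 1.432]
contact_force: [-1.0, 0.6, 0.2]
opening: 0.0554
```

View pics/c4.png

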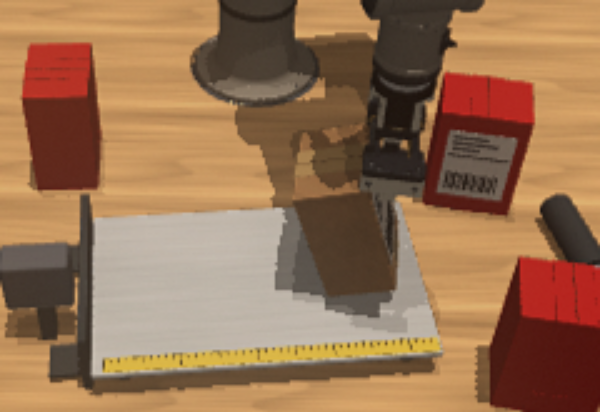

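View pics/c5.png

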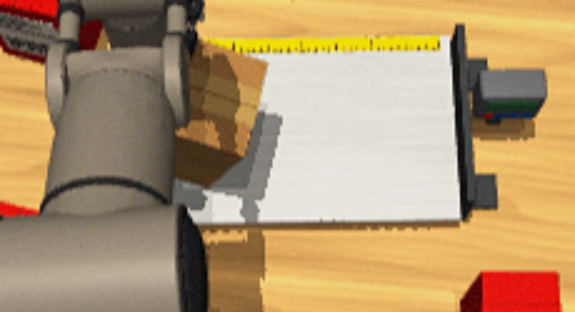

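The carton is tipping cleanly towards the stop: its top is at scene crop (335,197) and its base edge at about (330,293). I'll keep pushing.

```bash
python3 -m creep '[0.6,-0.002,-0.015,0,0, 0.6,-0.002,-0.015,0,0, 0.6,-0.001,-0.015,0,0, 0.6,0,0,0,0, 0.6,0,0,0,0, 0.6,0,0,0,0, 0.6,0,0,0,0]'
python3 - <<'E'
from h import *
grab("side","side3.png");grab("scene","scene3.png")
a=cv2.imread("pics/scene3.png")[120:285,160:400];b=cv2.imread("pics/side3.png")[130:255,125:355]
a=cv2.resize(a,None,fx=2.5,fy=2.5);b=cv2.resize(b,None,fx=2.5,fy=2.5)[:,:]
cv2.imwrite("pics/c6.png",a);cv2.imwrite("pics/c7.png",b)
E
```

```text
time: 4.1
tool_pos: [0.5073, 0.1206, 0.2321]
tool_rot: [-3.137, -0.004, 1.434]
contact_force: [0.8, -0.1, 0.1]
opening: 0.0553
```

View pics/c6.png

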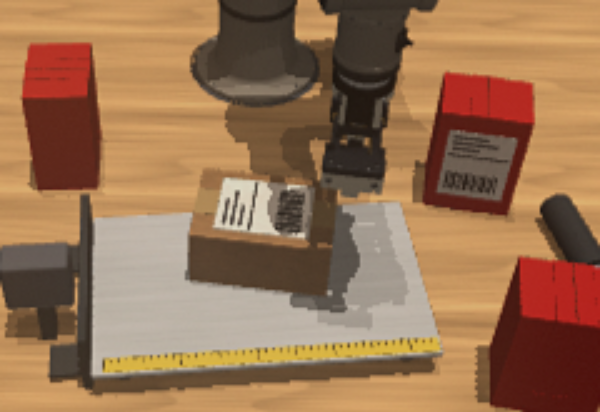

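View pics/c7.png

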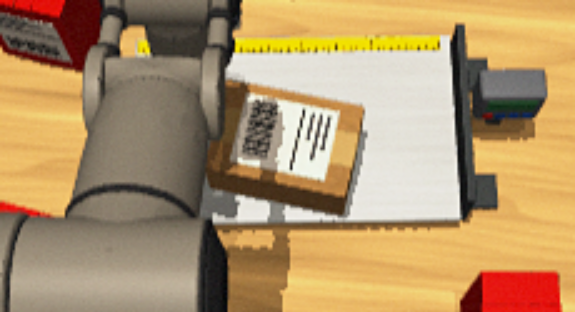

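The carton now lies flat with its label up: label at scene crop (262,207), top end at side crop (355,155). It is skewed relative to the plate, so I'll measure the pose.

Run:
```python
from h import *
s=load("scene3.png");d=load("side3.png")
S=lambda u,v,z=.14:ray(s,160+u/2.5-.4,120+v/2.5-.4,z)[:2]
D=lambda u,v,z=.14:ray(d,125+u/2.5-.4,130+v/2.5-.4,z)[:2]
O=np.array([.5428,.0055]);ex=np.array([.0975,-.9952]);ey=np.array([.9952,.0975])
for n,f,L in [("side",D,[(364,104),(346,194),(211,167)]),("scene",S,[(204,171),(191,238),(333,247)])]:
    for p in L:
        w=f(*p);print(n,p,w.round(4),"scale",((w-O)@ex).round(4),((w-O)@ey).round(4))
# label centroid
for n,c in [("scene",s),("side",d)]:
    pass
```

```text
side (364, 104) [ 0.5487 -0.0878] scale 0.0935 -0.0032
side (346, 194) [ 0.4217 -0.0741] scale 0.0674 -0.1283
side (211, 167) [0.4419 0.1048] scale -0.1086 -0.0907
scene (204, 171) [ 0.4229 -0.0745] scale 0.068 -0.1271
scene (191, 238) [ 0.5515 -0.0863] scale 0.0922 -0.0003
scene (333, 247) [0.561  0.1005] scale -0.0928 0.0274
```

```bash
python3 -m creep '[0.75,-0.01,0.015,0,0.08, 0.75,-0.01,0.014,0,0.08, 0.75,-0.003,0,0,0.075, 0.75,0,0,-0.035,0, 0.75,0,0,-0.035,0, 0.75,0,0,-0.035,0, 0.75,0,0,-0.012,0, 0.75,0,0,0,0]'
python3 - <<'E'
from h import *
grab("scene","scene4.png")
a=cv2.imread("pics/scene4.png")[120:285,160:400]
cv2.imwrite("pics/c8.png",cv2.resize(a,None,fx=2.5,fy=2.5))
O=np.array([.5428,.0055]);ex=np.array([.0975,-.9952]);ey=np.array([.9952,.0975])
p=telemetry.observe()["tool_pos"][:2]-O;print(p@ex,p@ey)
E
```

```text
time: 5.2
tool_pos: [0.4846, 0.1521, 0.1138]
tool_rot: [-3.141, -0.004, 1.679]
contact_force: [0.2, -0.1, 0.3]
opening: 0.0686
-0.15156544927682555 -0.04336358481689616
```

View pics/c8.png

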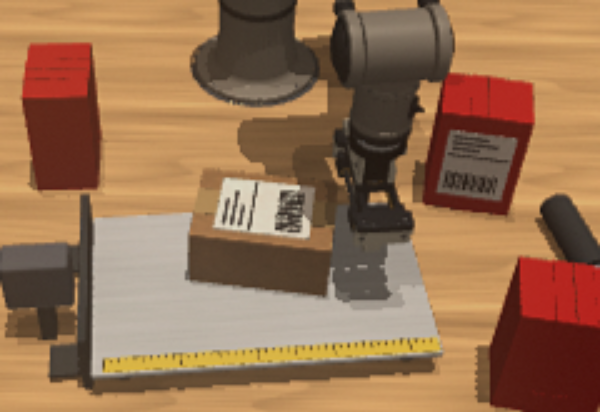

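The fingers stand behind the carton's end, about 40 mm clear, square to the scale. I'll push along the scale's x axis.

```bash
python3 -m creep '[0.75,0.002,-0.015,0,0, 0.75,0.002,-0.015,0,0, 0.75,0.002,-0.015,0,0, 0.75,0.002,-0.015,0,0, 0.75,0.002,-0.015,0,0, 0.75,0.002,-0.015,0,0, 0.75,0.001,-0.015,0,0, 0.75,0,0,0,0]'
python3 - <<'E'
from h import *
grab("scene","scene5.png");grab("side","side5.png")
a=cv2.imread("pics/scene5.png")[120:285,160:400];b=cv2.imread("pics/side5.png")[130:255,125:355]
cv2.imwrite("pics/c9.png",np.vstack([cv2.resize(x,(575,300)) for x in (a,b)]))
O=np.array([.5428,.0055]);ex=np.array([.0975,-.9952]);ey=np.array([.9952,.0975])
p=telemetry.observe()["tool_pos"][:2]-O;print(p@ex,p@ey)
E
```

```text
time: 6.25
tool_pos: [0.499, 0.0394, 0.1168]
tool_rot: [3.138, -0.005, 1.677]
contact_force: [0.7, 0.6, 0.1]
opening: 0.0688
-0.0390778424440189 -0.04035749903534228
```

View pics/c9.png

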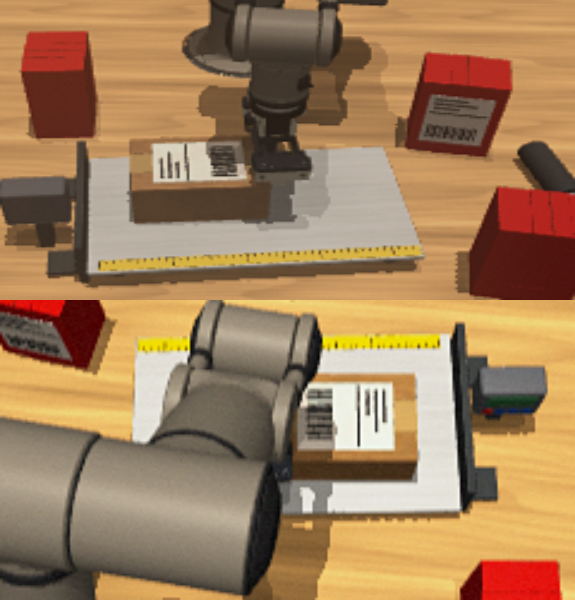

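The carton is now nearly square, with its top end at side-crop column 416 and the stop at about 460. I'll measure the remaining gap.

Run:
```python
from h import *
s=load("scene5.png");d=load("side5.png")
S=lambda u,v,z=.14:ray(s,160+u*240/575-.4,120+v*165/300-.4,z)[:2]
D=lambda u,v,z=.14:ray(d,125+u/2.5-.4,130+v/2.4-.4,z)[:2]
O=np.array([.5428,.0055]);ex=np.array([.0975,-.9952]);ey=np.array([.9952,.0975])
for n,f,L in [("side",D,[(415,75),(417,164)]),("scene",S,[(132,138),(131,195),(269,190)])]:
    for p in L:
        w=f(*p);print(n,p,"scale",((w-O)@ex).round(4),((w-O)@ey).round(4))
```

```text
side (415, 75) scale 0.163 0.0338
side (417, 164) scale 0.1608 -0.0972
scene (132, 138) scale 0.1614 -0.0952
scene (131, 195) scale 0.1639 0.0476
scene (269, 190) scale -0.0215 0.0477
```

```bash
python3 -m creep '[0.75,0.001,-0.012,0,0, 0.75,0.001,-0.012,0,0, 0.75,0.001,-0.012,0,0, 0.75,0.001,-0.01,0,0, 0.75,0,-0.005,0,0, 0.75,0,0,0,0]'
python3 - <<'E'
from h import *
O=np.array([.5428,.0055]);ex=np.array([.0975,-.9952]);ey=np.array([.9952,.0975])
p=telemetry.observe()["tool_pos"][:2]-O;print(p@ex,p@ey)
E
```

```text
time: 7.1
tool_pos: [0.5027, -0.0099, 0.1169]
tool_rot: [3.138, -0.009, 1.682]
contact_force: [-0.3, 0.9, -1.6]
opening: 0.0685
0.01146017945977907 -0.04139310371748511
```

```bash
python3 -m creep '[0.75,0.001,-0.006,0,0, 0.75,0,-0.005,0,0, 0.75,0,-0.003,0,0, 0.75,0,0,0,0]'; python3 -m creep '[0.75,0,-0.003,0,0, 0.75,0,-0.003,0,0]';  python3 - <<'E'
from h import *
grab("scene","scene6.png");grab("side","side6.png")
a=cv2.imread("pics/scene6.png")[120:285,160:400];b=cv2.imread("pics/side6.png")[130:255,125:355]
cv2.imwrite("pics/c10.png",np.vstack([cv2.resize(x,(575,300)) for x in (a,b)]))
O=np.array([.5428,.0055]);ex=np.array([.0975,-.9952]);ey=np.array([.9952,.0975])
p=telemetry.observe()["tool_pos"][:2]-O;print(p@ex,p@ey)
E
```

```text
time: 7.6
tool_pos: [0.5035, -0.0233, 0.1169]
tool_rot: [3.138, -0.01, 1.683]
contact_force: [0.6, 1.5, -0.5]
opening: 0.0687
time: 7.85
tool_pos: [0.5035, -0.0282, 0.117]
tool_rot: [3.138, -0.011, 1.683]
contact_force: [2.5, 19.5, 1.5]
opening: 0.0688
0.029608369541114756 -0.042339482200600326
```

View pics/c10.png

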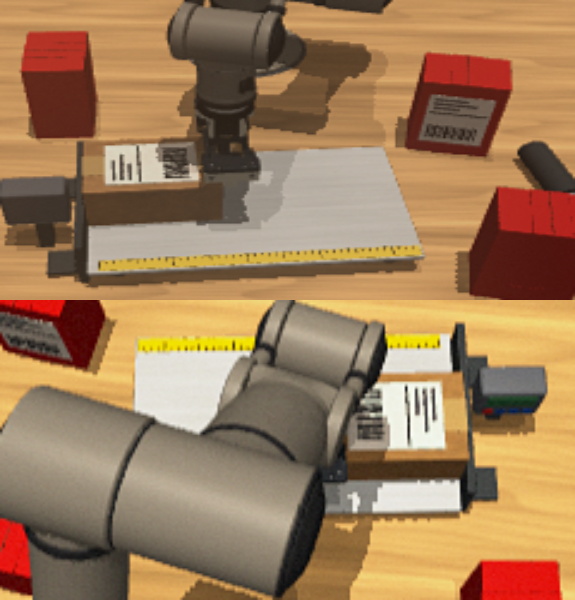

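The push force has risen to 19.5 N, and both views show the carton's end at the stop. I'll back off and check.

```bash
python3 -m creep '[0.75,-0.001,0.01,0,0, 0.75,-0.002,0.025,0,0, 0.75,-0.002,0.03,0,0, 0.75,0,0,0.05,0, 0.75,0,0.02,0.05,0, 0.75,-0.02,0.05,0.05,0, 0.75,-0.03,0.05,0.03,0, 0.75,-0.03,0.05,0,0, 0.75,0,0.05,0,0, 0.75,0,0,0,0]'
python3 - <<'E'
from h import *
grab("scene","scene7.png");grab("side","side7.png")
a=cv2.imread("pics/scene7.png")[160:280,170:340];b=cv2.imread("pics/side7.png")[135:230,180:350]
cv2.imwrite("pics/c11.png",cv2.resize(a,(680,480),interpolation=cv2.INTER_CUBIC))
cv2.imwrite("pics/c12.png",cv2.resize(b,(680,380),interpolation=cv2.INTER_CUBIC))
E
```

```text
time: 9.2
tool_pos: [0.4209, 0.253, 0.295]
tool_rot: [3.128, -0.006, 1.679]
contact_force: [-0.1, -1.0, 0.2]
opening: 0.0688
```

View pics/c11.png

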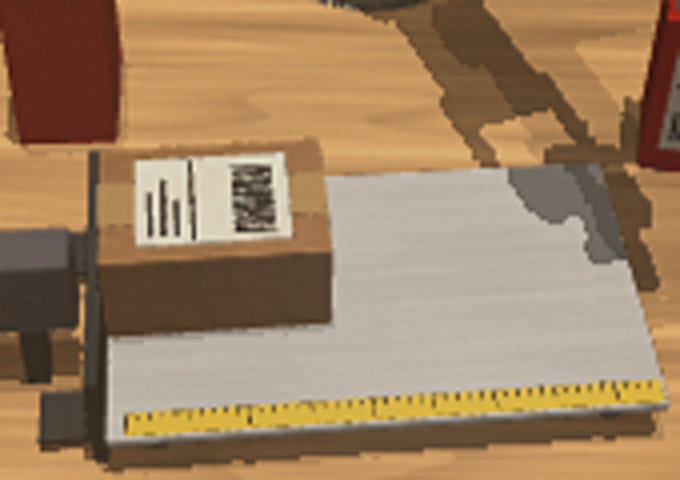

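View pics/c12.png

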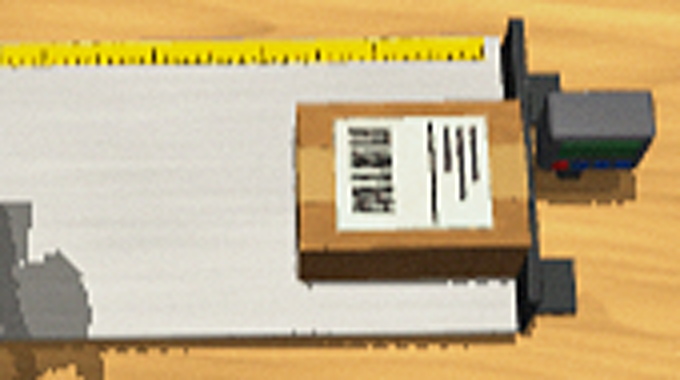

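Run:
```python
from h import *
s=load("scene7.png");d=load("side7.png")
S=lambda u,v,z=.14:ray(s,170+u/4-.4,160+v/4-.4,z)[:2]
D=lambda u,v,z=.14:ray(d,180+u/4-.4,135+v/4-.4,z)[:2]
O=np.array([.5428,.0055]);ex=np.array([.0975,-.9952]);ey=np.array([.9952,.0975])
for n,f,L in [("side",D,[(520,101),(530,246),(297,103),(300,247)]),("scene",S,[(98,150),(103,264),(319,142),(332,251)])]:
    for p in L:
        w=f(*p);print(n,p,"scale",((w-O)@ex).round(4),((w-O)@ey).round(4))
print("plate/stop corner scene",[(((ray(s,170+u/4-.4,160+v/4-.4,.045)[:2]-O)@ex).round(4)) for u,v in [(107,335),(106,440)]])
print("carton bottom corner scene",((ray(s,170+107/4-.4,160+335/4-.4,.045)[:2]-O)@ey).round(4))
```

```text
side (520, 101) scale 0.2271 0.0372
side (530, 246) scale 0.2288 -0.0912
side (297, 103) scale 0.0392 0.0361
side (300, 247) scale 0.0405 -0.0912
scene (98, 150) scale 0.232 -0.0917
scene (103, 264) scale 0.2244 0.0384
scene (319, 142) scale 0.0418 -0.0898
scene (332, 251) scale 0.04 0.0362
plate/stop corner scene [np.float64(0.2293), np.float64(0.2275)]
carton bottom corner scene 0.0348
```

The carton's top end is at scale x ≈ 0.228 and the stop at 0.228–0.230. The skew is about 0.02 rad and the middle sits at y ≈ -0.027, so I'm handing it in.

Run:
```python
from h import *
print(telemetry.observe()["contact_force"].round(2),telemetry.observe()["qvel"].round(3))
print(workorder.hand_in())
```

```text
[-0.78 -0.59 -0.2 ] [-0.036  0.     0.01   0.001 -0.001 -0.006]
the job is handed in; nothing more can be done
None
```

I tipped the carton over towards the stop by pushing near its top, and it came to rest flat with the label up. I then slid it along the plate with the two open fingers, which squared it, until the push force rose to about 20 N against the stop. After that I backed the arm clear and handed the job in at about 9 s; the hand-in reported no verdict.

- **Fit to the stop:** in the last pictures the carton's top end is within about 2 mm of the stop on average; single corner readings were up to about 5 mm off. It is square to about 0.02 rad; one scene edge read nearer 0.06, with the side view at 0.01.
- **Position on the plate:** its middle is about 27 mm from the plate's centre line, inside the 80 mm limit.
- **Robot:** it stands well clear of the carton, with no contact force beyond sensor noise.
- **Not checked:** I did not measure the caster, tape roll or gas lift again at the end; the arm never came near the caster and tape roll, and I saw nothing touch the gas lift.

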